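# Put the bread cage in the toaster and hold the lever at the third click

### The job

Take the wire toasting cage with its slice of bread out of its stand and lower it (do not drop it) upright into the toaster's slot until you feel it rest on the rack, and let go of it. Then press the toaster's lever down past the first two clicks to the third notch, not on to the bottom stop, and finish while still holding it there: the lever springs back up if it is released. Leave the other things on the counter where they are.

Things in the scene. Friction and masses are not known exactly. Their poses are not given: they have to be found in the camera images.
- toaster: Steel long-slot toaster, fixed, 130 (x) by 260 (y) by 190 tall (z up). Origin: centre of its underside, on the counter. The slot runs along its y; the lever is on its +y end.
- slot_mouth (a point): Centre of the slot's mouth in the toaster's top, 190 mm above the counter. The slot is 34 mm wide (toaster x) and 150 mm long (toaster y). With the lever up, the rack inside (28 by 144 mm) lies 75 mm below the mouth; it is carried by the lever and goes down with it.
- lever (a joint): Travel of the lever, m, 0 = up, grows as it is pressed straight down. Return force about 5 to 7 N at first, 8 to 10 N at the third notch, 4 N more just past each notch, 4 N less just before. Notches at 0.015, 0.030 and 0.045 (third); past the third it stiffens up to about 0.049, then eases; bottom stop at 0.054. It does not latch: let go, it returns to 0.
- lever_top (a point): Centre of the top face of the lever's black paddle knob; moves with the lever. Knob 52 (toaster x) by 34 (toaster y) by 14 mm thick, centre 38 mm out from the toaster's +y end face. Its top is 170 mm above the counter when up, 125 mm at the third notch. Three pairs of dark marks on the end face show the height of the knob's middle at the three notches.
- cage: Wire toasting cage with a slice of bread fixed inside, loose, about 0.12 to 0.27 kg, 22 mm thick (its x), 110 long (its y), frame 100 tall with a black grip bar above it. Origin: centre of its underside, z up. Starts upright in the stand. The two ways round (half turn) are the same.
- cage_grip (a point): Centre of the cage's grip bar, 130 mm above the cage's underside. The bar is 16 mm thick (cage x), 64 long (cage y), 22 tall, on two posts 6 mm thick. When the cage rests on the raised rack this point is 55 mm above the toaster's top.
- stand: Low steel stand for the cage, fixed, base 90 by 150 by 6 mm with a trough 27 by 117 mm inside, walls up to 28 mm above the counter. Origin: centre of its underside. The cage stands on its 6 mm base, long side along the stand's y.
- squeeze_bottle: Bystander: closed squeeze bottle, 60 mm across, 170 tall, stands upright. Origin: centre of its underside.
- gherkin_jar: Bystander: closed glass jar, 72 mm across, 110 tall, upright. Origin: centre of its underside.
- salt_shaker: Bystander: small steel salt shaker, 42 mm across, 78 tall, upright. Origin: centre of its underside.
- mug: Bystander: white mug, 80 mm across, 90 tall, upright. Origin: centre of its underside.
- relish_can: Bystander: closed steel can, 72 mm across, 100 tall, upright. Origin: centre of its underside.
- spatula: Bystander: spatula lying flat on the counter, origin where the 140 mm black handle (its -x) meets the shank, the blade at its +x.
There are look-alikes about, which are no part of the job. What is shaped like the cage but green, purple or red is not meant.

How it is judged:
By the outcome, as a careful person would: the job done as asked, in the order asked, and still so for the second after the job is handed in, while the arm keeps its last pose, push and grip.
It also fails if it takes over 64 s, if anything falls off the work surface, if the arm or the gripper's body presses on something with over 40 N, if the wrist force passes 120 N, or if a joint passes its speed limit or range.

### The arm

A 7-joint arm with a two-finger parallel gripper is mounted at the origin on the work surface. World frame = base frame: x ahead of the robot, y to its left, z up, the work surface at z = 0. Lengths are in m, angles in rad, forces in N, time in s.
With the tool pointing down it reaches from about 0.4 to 0.85 m from the base axis. Payload 4.5 kg.
Tool frame: the origin (TCP) lies where the fingers leave the gripper's body, on its centre line; the fingertips stand 64 mm ahead of it and the grasp point (between the pads) lies 45 mm ahead of it; z points along the fingers, y is the line along which they close (so a half turn about z gives the same grasp; the last joint's range is limited). The gripper opens to 88 mm and grips with 3 to 60 N. Pads are 18 mm wide; open, the fingers measure 123 mm over their backs; the gripper's body (75 mm by 187 mm) begins 45 mm behind the grasp point.
Start: joints at [-1.211, 0.689, -0.195, 1.565, 0.157, 0.902, -0.215], TCP at [0.2, 0.592, 0.303] pointing down, gripper open.
Joint ranges: [-3.01, 3.01], [-0.46, 2.08], [-1.47, 1.51], [0.13, 2.56], [-1, 4.14], [0.04, 2.09], [-2.66, 2.66]. Speed limits (rad/s): [2.57, 2.57, 3.14, 3.14, 3.14, 3.14, 3.14].

### API

Orientations are given as a unit quaternion [x, y, z, w].
In Python, from plant import r gives the robot as it stands.
- The arm moves only by the tool play_rows, never from a script. Its arguments are lists of equal length, an entry for each row: "translation": the shift along the tool's x, y, z in m, a list of three; "delta_rot": the turn, a rotation vector about the tool's x, y, z in degrees, a list of three; "grip": the opening, from -1 (shut) to 1 (fully open). In form: {"translation": [[x, y, z], ...], "delta_rot": [[rx, ry, rz], ...], "grip": [grip, ...]}. A call has 1 to 20 rows; each row shifts and turns the commanded pose from where the row before left it, along the tool's axes as they then stand; what a row does not reach is not made up. A row lasts 1/8 s, in which the tool goes at most 62.5 mm and 10.7 degrees, less where a joint would pass 70% of its speed; a pose out of reach is approached as far as the arm can. A call with a gripper value outside its range is refused whole. The fingers move at their own pace and stop on an object; "squeeze" is the grip in N (left out, the last holds). Time passes only in rows, so rows that do not move let the fingers close. It gives the time, the measured TCP pose, the force, the opening and the grip force at its end, in the units of the state.
- r.get_state(): the state, without advancing time (a new reading comes with each control period).
- r.snapshot(name): name is "scene" or "top"; returns the picture (384x512x3 uint8, blue, green, red); there is no depth.
- r.get_calibration(name): a dict with "intrinsics" (3x3 intrinsics, pixels), "k1" (the pictures are not rectified: a ray, as slopes to the right and down, at radius r is drawn at 1 + k1 r^2 times it, then the intrinsics apply), "eye" and "rotation" of the camera in the world. Camera axes: x right, y up, looking along -z (the intrinsics and any distortion apply to the point x, -y, -z); pixel columns grow to the right and rows downward; lengths in m; the calibration is good to about 2 mm. A picture is of the moment at which its call begins. get_calibration takes no time and is no camera call.
- r.finish_job(): hands the job in; it is judged then, once.
Trained networks look in the newest picture that a camera, given by its name, has taken for a name from the list of things; names that differ only in an ending like _2 or _b are one class to them, and where a whole thing is asked for, a point or a joint stands for the part that bears it (a point fixed in the world has none). Each returns a list of dicts, best first, with "confidence" (0 to 1); they miss things now and then, are a little off and sometimes report something else, mostly with a low value. They report only what shows in the picture. A call takes as long as a camera call. They do not tell look-alikes from the thing itself.
- r.look_for(camera, target): "point" ([x, y, z] in m, in world coordinates, good to about 4 mm: the middle of the surface that is visible of it).
- r.silhouettes(camera, target): "pixels" (384x512 bool, what is visible of it).
The state is a dict: "clock": time; "q": joint angles; "qd": joint speeds; "joint_torque": joint torques, N m; "tool_pos": TCP position; "eef_rot": TCP orientation; "contact_force": force on the tool from outside, world axes, zero at the start; "moment": the same for the moment, N m; "opening": opening from 0.0 (shut) to 1.0 (fully open); "finger_force": force on a finger pad.
Only numpy, scipy, OpenCV 4.12 (cv2) and the standard library are available. Lean on these libraries where they do the work, as an engineer would, in place of code of your own. Each camera call takes 0.05 s, during which the arm holds its last target. There are 200 camera calls.

## Working session

There is one attempt and no reset: what is moved stays moved. The work goes in short steps, Python scripts to look and compute and a tool call to move; the robot and the scene stay as the last step left them, time stands still between calls to the robot, and variables do not carry over. Pictures are saved under pics/ and viewed, at most 10 in all, crops included, and the job is handed in when it is done.

Besides the shell and the picture viewer there is one more tool, called after ">>>" as name(argument=value, ...) on one line, values as JSON. play_rows: Moves the arm, as the interface text tells. Its arguments: {"type":"object","properties":{"translation":{"type":"array","items":{"type":"array","items":{"type":"number"}}},"delta_rot":{"type":"array","items":{"type":"array","items":{"type":"number"}}},"grip":{"type":"array","items":{"type":"number"}},"squeeze":{"type":"number"}},"required":["translation","delta_rot","grip"]}

```bash
mkdir -p pics; ls
cat > h.py <<'E'
import numpy as np, cv2
from plant import r
from scipy.spatial.transform import Rotation as R
def cal(n):
    c=r.get_calibration(n); return np.array(c["intrinsics"]),c["k1"],np.array(c["eye"]),np.array(c["rotation"])
def proj(n,P):
    K,k1,e,Rm=cal(n)
    if Rm.shape!=(3,3): Rm=R.from_quat(Rm).as_matrix()
    p=(np.atleast_2d(P)-e)@Rm
    s=np.c_[p[:,0]/-p[:,2],-p[:,1]/-p[:,2]]
    s=s*(1+k1*(s**2).sum(1))[:,None]
    return s@K[:2,:2].T+K[:2,2]
def ray(n,uv):
    K,k1,e,Rm=cal(n)
    if Rm.shape!=(3,3): Rm=R.from_quat(Rm).as_matrix()
    d=(np.atleast_2d(uv)-K[:2,2])@np.linalg.inv(K[:2,:2]).T
    s=d.copy()
    for _ in range(20): s=d/(1+k1*(s**2).sum(1))[:,None]
    v=np.c_[s[:,0],-s[:,1],-np.ones(len(s))]@Rm.T
    return e,v/np.linalg.norm(v,axis=1)[:,None]
def atz(n,uv,z):
    e,v=ray(n,uv); return e+v*((z-e[2])/v[:,2])[:,None]
def tri(a,ua,b,ub):
    e1,v1=ray(a,ua);e2,v2=ray(b,ub);A=np.zeros((3,3));B=np.zeros(3)
    for e,v in((e1,v1[0]),(e2,v2[0])):
        M=np.eye(3)-np.outer(v,v);A+=M;B+=M@e
    X=np.linalg.solve(A,B); return X
E
python3 - <<'E'
from h import *
for n in("scene","top"):
    im=r.snapshot(n); cv2.imwrite(f"pics/{n}0.png",cv2.resize(im,(800,600),interpolation=cv2.INTER_CUBIC)); cv2.imwrite(f"pics/{n}0raw.png",im)
    c=r.get_calibration(n);print(n,c)
    for t in("cage","cage_grip","toaster","lever_top","slot_mouth","stand","squeeze_bottle","gherkin_jar","salt_shaker","mug","relish_can","spatula"):
        print(t,[(np.round(d["point"],3).tolist(),round(d["confidence"],2)) for d in r.look_for(n,t)])
s=r.get_state();print(s)
E
```

```text
pics
scene {'intrinsics': array([[429.71092971,   0.        , 250.17712351],
       [  0.        , 429.71092971, 195.73300496],
       [  0.        ,   0.        ,   1.        ]]), 'k1': -0.0224872287292587, 'eye': array([0.93769426, 0.67015789, 1.11552296]), 'rotation': array([0.09175129, 0.30786125, 0.9138268 , 0.24844262])}
cage [([0.573, 0.31, 0.092], 0.9), ([0.485, 0.118, 0.081], 0.87), ([0.447, 0.29, 0.099], 0.7), ([0.736, 0.401, 0.084], 0.66)]
cage_grip [([0.738, 0.4, 0.088], 0.96), ([0.447, 0.288, 0.098], 0.91), ([0.573, 0.312, 0.089], 0.59), ([0.485, 0.121, 0.077], 0.59)]
toaster [([0.619, -0.085, 0.178], 0.91)]
lever_top [([0.605, 0.025, 0.169], 0.78)]
slot_mouth [([0.621, -0.083, 0.183], 0.79)]
stand [([0.585, 0.327, 0.005], 0.7)]
squeeze_bottle [([0.782, 0.269, 0.11], 0.89), ([0.767, 0.086, 0.088], 0.43)]
gherkin_jar [([0.765, 0.087, 0.087], 0.75), ([0.291, -0.179, 0.006], 0.4)]
salt_shaker [([0.377, 0.05, 0.051], 0.57), ([0.62, -0.085, 0.181], 0.56)]
mug [([0.388, -0.417, 0.063], 0.84)]
relish_can [([0.602, 0.439, 0.102], 0.56)]
spatula [([0.29, -0.179, 0.006], 0.86), ([
[... 1158 characters left out ...]
122115,  0.68907051, -0.19460059,  1.56531982,  0.15729188,
        0.90253003, -0.21510033]), 'qd': array([ 4.75632292e-04, -1.46738707e-03, -1.18506843e-03, -2.49108747e-04,
       -9.04361161e-04,  4.95733555e-06,  3.10610475e-04]), 'joint_torque': array([-1.16279343e-04, -5.27474070e+01, -1.26702737e+00, -1.53750569e+01,
       -5.19208086e-02, -9.45827815e-04,  2.05220937e-05]), 'tool_pos': array([0.20000435, 0.59213636, 0.30275585]), 'eef_rot': array([1.62158426e-01, 9.86764736e-01, 2.77739604e-05, 2.63685737e-07]), 'contact_force': array([-0.61395453,  0.04796051,  0.56006446]), 'moment': array([-0.02521977,  0.00942718, -0.01024471]), 'finger_force': 0.0, 'opening': 1.00147467981678}
```

View pics/scene0.png

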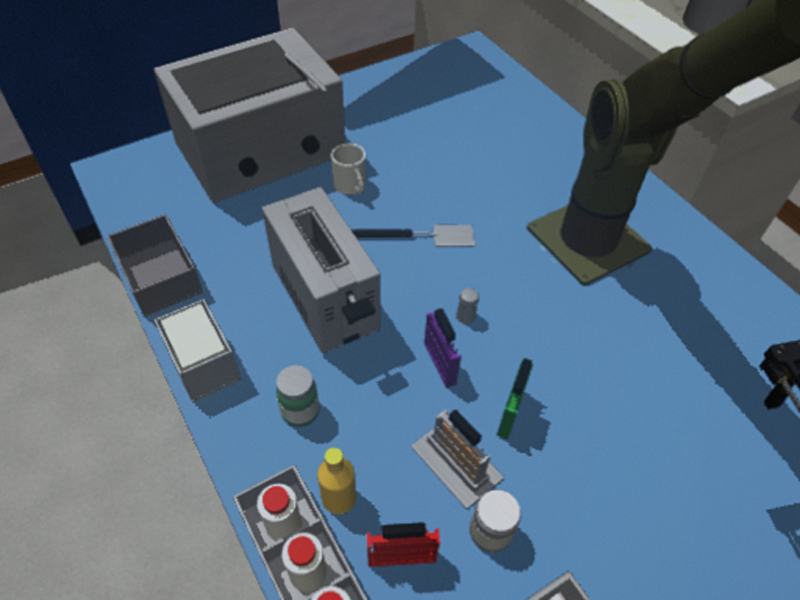

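View pics/top0.png

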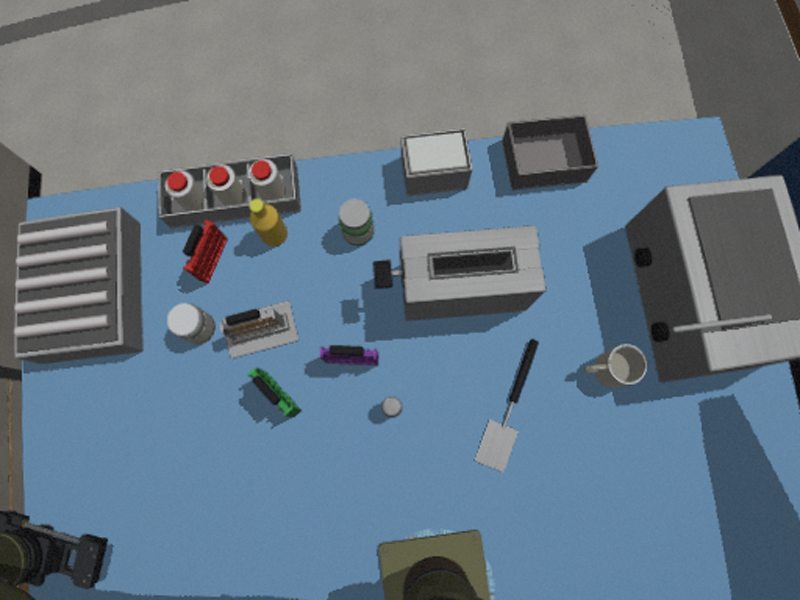

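The scene view shows the cage with bread in the stand at about (460,445), with its black bar at (464,427). Red (403,545), purple (441,348) and green (516,400) are look-alikes. The toaster is at (322,265), with its slot at (320,238) and knob at (358,308). The top view agrees: cage (255,322), slot (472,262), knob (383,273), and the relish can next to the stand at (188,322).

```bash
cat > fit.py <<'E'
from h import *
from scipy.optimize import minimize
S=4
def box(lx,ly,z0,z1,cx=0,cy=0):
    return np.array([[cx+a*lx/2,cy+b*ly/2,z] for a in(-1,1) for b in(-1,1) for z in(z0,z1)])
def world(p,P):
    c,s=np.cos(p[2]),np.sin(p[2]); z=p[3] if len(p)>3 else 0
    return P@np.array([[c,-s,0],[s,c,0],[0,0,1]]).T+[p[0],p[1],z]
def render(n,p,boxes):
    m=np.zeros((384*S,512*S),np.uint8)
    for B in boxes:
        uv=(proj(n,world(p,B))+.5)*S*16
        cv2.fillConvexPoly(m,cv2.convexHull(np.round(uv).astype(np.int32)),1,shift=4)
    return m
def fit(masks,boxes,p0,step):
    M={n:cv2.resize(m.astype(np.uint8),None,fx=S,fy=S,interpolation=cv2.INTER_NEAREST) for n,m in masks.items()}
    def loss(p):
        L=0
        for n,m in M.items():
            a=render(n,p,boxes); L+=1-(a&m).sum()/max(1,(a|m).sum())
        return L/len(M)
    p0=np.array(p0,float); sim=np.vstack([p0]+[p0+np.eye(len(p0))[i]*step[i] for i in range(len(p0))])
    o=minimize(loss,p0,method="Nelder-Mead",options=dict(initial_simplex=sim,xatol=1e-4,fatol=1e-5))
    o=minimize(loss,o.x,method="Nelder-Mead",options=dict(initial_simplex=o.x+(sim-p0)*.4,xatol=1e-4,fatol=1e-5))
    return np.round(o.x,4),round(o.fun,3)
E
python3 - <<'E'
from fit import *
def sil(n,t,near):
    L=r.silhouettes(n,t); b=None;bd=1e9
    for d in L:
        ys,xs=np.nonzero(d["pixels"])
        if len(xs)==0: continue
        dd=np.hypot(xs.mean()-near[0],ys.mean()-near[1])
        if dd<bd: bd=dd;b=d["pixels"]
    return b if bd<25 else None
ims={n:cv2.imread(f"pics/{n}0raw.png") for n in("scene","top")}
near={"scene":(295,285),"top":(163,206)}
out={}
cg={};st={};to={}
for n in ims:
    cg[n]=sil(n,"cage",near[n]); st[n]=sil(n,"stand",near[n])
    to[n]=sil(n,"toaster",{"scene":(206,170),"top":(302,174)}[n])
    print(n,[None if x is None else int(x.sum()) for x in(cg[n],st[n],to[n])])
bar={}
c0={"scene":(464*.64,427*.64),"top":(242*.64,317*.64)}
for n in ims:
    g=ims[n].max(2)
    lo=(g<60).astype(np.uint8)
    k,l,s_,c=cv2.connectedComponentsWithStats(lo)
    i=min((i for i in range(1,k) if 15<s_[i,4]<600),key=lambda i:np.hypot(*(c[i]-c0[n])))
    bar[n]=l==i; print("bar",n,s_[i],c[i])
print("tri bar",tri("scene",np.array([np.argwhere(bar["scene"]).mean(0)[::-1]]),"top",np.array([np.argwhere(bar["top"]).mean(0)[::-1]])))
def go(nm,m,b,p0,st):
    print(nm,fit(m,b,p0,st))
    for n in m: print("  ",n,fit({n:m[n]},b,p0[:3],st[:3]) if len(p0)==3 else "")
go("bar",bar,[box(.016,.064,-.011,.011)],[.555,.297,.2,.136],[.01,.01,.3,.01])
ok=lambda d:{k:v for k,v in d.items() if v is not None}
go("cage",ok(cg),[box(.022,.110,.0,.1),box(.016,.064,.119,.141)],[.555,.297,.2,.006],[.01,.01,.3,.01])
go("cage3",ok(cg),[box(.022,.110,.006,.106),box(.016,.064,.125,.147)],[.555,.297,.2],[.01,.01,.3])
to=ok(to)
kn=[box(.052,.034,.156,.170,0,.168)]
go("toast",to,[box(.13,.26,0,.19)],[.60,-.12,.1],[.02,.02,.15])
go("toast+k",to,[box(.13,.26,0,.19)]+kn,[.60,-.12,.1],[.02,.02,.15])
go("toastz",to,[box(.13,.26,-.19,0)],[.60,-.12,.1,.19],[.02,.02,.15,.01])
# dark slot / knob
for nm,cs in(("slot",{"scene":(205,152),"top":(302,168)}),("knob",{"scene":(229,198),"top":(245,174)})):
    u={}
    for n in ims:
        lo=(ims[n].max(2)<(85 if nm=="slot" else 50)).astype(np.uint8)
        k,l,s_,c=cv2.connectedComponentsWithStats(lo)
        i=min((i for i in range(1,k) if 30<s_[i,4]<3000),key=lambda i:np.hypot(*(c[i]-cs[n])))
        u[n]=c[i]; print(nm,n,s_[i],c[i])
    print(nm,tri("scene",u["scene"][None],"top",u["top"][None]))
np.savez("m.npz",**{f"cg_{n}":v for n,v in ok(cg).items()},**{f"to_{n}":v for n,v in to.items()},**{f"bar_{n}":v for n,v in bar.items()})
E
```

```text
scene [985, 953, 5161]
top [518, 614, 4972]
bar scene [288 263  20  23 180] [297.25       273.95555556]
bar top [145 198  21  11 126] [154.99206349 202.8968254 ]
tri bar [0.56580896 0.30342492 0.13249797]
bar (array([0.5665, 0.3019, 0.1257, 0.1335]), np.float64(0.253))
   scene 
   top 
cage (array([0.5647, 0.3018, 0.0822, 0.0058]), np.float64(0.126))
   scene 
   top 
cage3 (array([0.5649, 0.3018, 0.0823]), np.float64(0.126))
   scene (array([0.5636, 0.3023, 0.104 ]), np.float64(0.121))
   top (array([0.565 , 0.3011, 0.0911]), np.float64(0.125))Traceback (most recent call last):
  File "<stdin>", line 36, in <module>
  File "<stdin>", line 28, in go
  File "fit.py", line 24, in fit
    o=minimize(loss,o.x,method="Nelder-Mead",options=dict(initial_simplex=o.x+(sim-p0)*.4,xatol=1e-4,fatol=1e-5))
    res = _minimize_neldermead(fun, x0, args, callback, bounds=bounds,
                               **options)
    fxcc = func(xcc)
    fx = function(np.copy(x), *(wrapper_args + args))
  File "fit.py", line 20, in loss
    a=render(n,p,boxes); L+=1-(a&m).sum()/max(1,(a|m).sum())
  File "fit.py", line 12, in render
    uv=(proj(n,world(p,B))+.5)*S*16
        ~~~~^^^^^^^^^^^^^^
  File "h.py", line 7, in proj
    K,k1,e,Rm=cal(n)
              ~~~^^^
  File "h.py", line 5, in cal
    c=r.get_calibration(n); return np.array(c["intrinsics"]),c["k1"],np.array(c["eye"]),np.array(c["rotation"])
ValueError: time passes only in moves, steps and waits
```

```bash
sed -i 's/^def cal(n):/import functools\n@functools.cache\ndef cal(n):/' h.py
cat > m2.py <<'E'
from fit import *
ims={n:cv2.imread(f"pics/{n}0raw.png") for n in("scene","top")}
to={};st={};cg={}
for n in ims:
    for D,t,c0 in((to,"toaster",{"scene":(206,170),"top":(302,174)}),(st,"stand",{"scene":(295,290),"top":(163,206)}),(cg,"cage",{"scene":(295,285),"top":(163,206)})):
        for d in r.silhouettes(n,t):
            c=np.argwhere(d["pixels"]).mean(0)[::-1]
            if np.hypot(*(c-c0[n]))<25: D[n]=d["pixels"];break
def go(nm,m,b,p0,st):
    print(nm,fit(m,b,p0,st),[fit({n:m[n]},b,p0,st) for n in m] if len(p0)==3 else "")
kn=[box(.052,.034,.156,.170,0,.168),box(.02,.06,.158,.168,0,.14)]
go("toast+k",to,[box(.13,.26,0,.19)]+kn,[.60,-.12,.1],[.02,.02,.15])
go("toast",to,[box(.13,.26,0,.19)],[.60,-.12,.1],[.02,.02,.15])
go("toastz",to,[box(.13,.26,-.19,0)],[.60,-.12,.1,.19],[.02,.02,.15,.01])
un={n:st[n]|cg[n] for n in st if n in cg}
go("stand+cage",un,[box(.09,.15,0,.006),box(.027,.117,0,.028),box(.022,.110,.006,.106),box(.016,.064,.125,.147)],[.565,.302,.1],[.01,.01,.2])
for nm,cs,th in(("slot",{"scene":(205,152),"top":(302,168)},85),("slot",{"scene":(205,152),"top":(302,168)},70),("knob",{"scene":(229,198),"top":(245,174)},50)):
    u={}
    for n in ims:
        lo=(ims[n].max(2)<th).astype(np.uint8)
        k,l,s_,c=cv2.connectedComponentsWithStats(lo)
        i=min((i for i in range(1,k) if 30<s_[i,4]<3000),key=lambda i:np.hypot(*(c[i]-cs[n])))
        u[n]=c[i]
        ang=cv2.minAreaRect(np.argwhere(l==i)[:,::-1].astype(np.float32))
        print(nm,n,s_[i],c[i].round(1),np.round(atz(n,cv2.boxPoints(ang),.19 if nm=="slot" else .17),3).tolist())
    print(nm,tri("scene",u["scene"][None],"top",u["top"][None]).round(4))
for n in ims:
    cc={"scene":(206,162),"top":(295,172)}[n]; x,y=cc
    cv2.imwrite(f"pics/c_{n}.png",cv2.resize(ims[n][y-50:y+50,x-66:x+67],(532,400),interpolation=cv2.INTER_CUBIC))
cv2.imwrite("pics/c.png",np.vstack([cv2.resize(cv2.imread(f"pics/c_{n}.png"),(399,300)) for n in ims]))
E
timeout 200 python3 m2.py
```

```text
toast+k (array([ 0.6007, -0.1412, -0.0442]), np.float64(0.057)) [(array([ 0.5974, -0.1464, -0.0486]), np.float64(0.046)), (array([ 0.6029, -0.142 , -0.0383]), np.float64(0.053))]
toast (array([ 0.6008, -0.1412, -0.0446]), np.float64(0.067)) [(array([ 0.5974, -0.1464, -0.0486]), np.float64(0.046)), (array([ 0.6037, -0.1413, -0.0413]), np.float64(0.072))]
toastz (array([ 0.6009, -0.141 , -0.0428,  0.1917]), np.float64(0.066)) 
stand+cage (array([0.5651, 0.3014, 0.1149]), np.float64(0.078)) [(array([0.5649, 0.3028, 0.1214]), np.float64(0.046)), (array([0.5657, 0.2999, 0.1344]), np.float64(0.095))]
slot scene [189 136  30  35 416] [203.1 152.9] [[0.621, -0.21, 0.19], [0.581, -0.22, 0.19], [0.589, -0.068, 0.19], [0.626, -0.061, 0.19]]
slot top [277 161  51  15 594] [301.9 167.9] [[0.632, -0.074, 0.19], [0.613, -0.219, 0.19], [0.572, -0.212, 0.19], [0.59, -0.068, 0.19]]
slot [ 0.6018 -0.1424  0.1865]
slot scene [189 136  29  34 340] [203.7 152.6] [[0.615, -0.21, 0.19], [0.582, -0.218, 0.19], [0.59, -0.069, 0.19], [0.621, -0.063, 0.19]]
slot top [277 161  51  15 556] [302.2 168.1] [[0.621, -0.071, 0.19], [0.615, -0.218, 0.19], [0.581, -0.214, 0.19], [0.587, -0.069, 0.19]]
slot [ 0.6005 -0.1426  0.1873]
knob scene [219 191  21  17 214] [228.7 198.3] [[0.633, 0.001, 0.17], [0.579, -0.0, 0.17], [0.587, 0.052, 0.17], [0.64, 0.052, 0.17]]
knob top [240 167  11  17 171] [244.7 175.4] [[0.634, 0.035, 0.17], [0.63, 0.006, 0.17], [0.582, 0.012, 0.17], [0.585, 0.041, 0.17]]
knob [0.6087 0.0248 0.1602]
```

View pics/c.png

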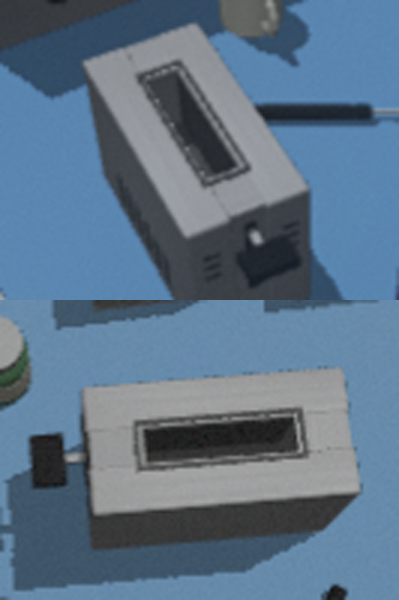

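The crop shows the slot mouth and knob clearly. The toaster fits at (0.601, -0.142), yaw -2.5°, and the predicted knob (0.608, 0.026) matches the triangulated one. The cage is at (0.5655, 0.302), yaw about 6.9°, with its grip at about 0.135 m high.

>>> play_rows(translation=[[0,0,0],[0,0,0],[0,0,0],[0,0,0],[0,0,0],[0,0,0],[0,0,0],[0,0,0],[-0.0277,0.0273,0],[-0.0277,0.0273,0],[-0.0277,0.0273,0],[-0.0277,0.0273,0],[-0.0277,0.0273,0],[-0.0277,0.0273,0],[-0.0277,0.0273,0],[-0.0277,0.0273,0],[-0.0277,0.0273,0],[-0.0277,0.0273,0],[-0.0277,0.0273,0],[-0.0277,0.0273,0]], delta_rot=[[0,0,8.05],[0,0,8.05],[0,0,8.05],[0,0,8.05],[0,0,8.05],[0,0,8.05],[0,0,8.05],[0,0,8.05],[0,0,0],[0,0,0],[0,0,0],[0,0,0],[0,0,0],[0,0,0],[0,0,0],[0,0,0],[0,0,0],[0,0,0],[0,0,0],[0,0,0]], grip=[1,1,1,1,1,1,1,1,1,1,1,1,1,1,1,1,1,1,1,1], squeeze=25)

```text
clock: 4.4
tool_pos: [0.5662, 0.301, 0.3028]
eef_rot: [0.663, 0.749, 0.0, -0.0]
contact_force: [0.5, 0.3, -0.3]
opening: 1.0
finger_force: 0.0
```

```bash
cat > go.py <<'E'
import sys
from h import *
# go.py x y z yawdeg : tool y axis -> yaw ; prints turn about tool z, then shift in tool axes after the turn
x,y,z,yaw=map(float,sys.argv[1:5])
s=r.get_state();Rm=R.from_quat(s["eef_rot"]).as_matrix()
a=np.degrees(np.arctan2(Rm[1,1],Rm[0,1]))
T=np.radians(yaw);ty=np.array([np.cos(T),np.sin(T),0]);tz=np.array([0,0,-1]);G=np.c_[np.cross(ty,tz),ty,tz]
print("t",round(s["clock"],2),"pos",s["tool_pos"].round(4),"yaw",a.round(2),"tz",Rm[:,2].round(4),"F",s["contact_force"].round(2),"open",round(s["opening"],3),"ff",round(s["finger_force"],1))
print("rot err (deg, tool)",np.degrees(R.from_matrix(Rm.T@G).as_rotvec()).round(2))
print("shift after turn",(G.T@(np.array([x,y,z])-s["tool_pos"])).round(4))
E
python3 go.py 0.5655 0.302 0.183 6.9
```

```text
t 4.4 pos [0.5662 0.301  0.3028] yaw 6.95 tz [-0.e+00  4.e-04 -1.e+00] F [ 0.5   0.32 -0.31] open 1.0 ff 0.0
rot err (deg, tool) [ 0.   -0.02  0.05]
shift after turn [ 0.0011 -0.0006  0.1198]
```

>>> play_rows(translation=[[0.001,0,0.02],[0,0,0.02],[0,0,0.02],[0,0,0.02],[0,0,0.02],[0,0,0.015],[0,0,0.005],[0,0,0],[0,0,0],[0,0,0],[0,0,0],[0,0,0],[0,0,0],[0,0,0],[0,0,0],[0,0,0]], delta_rot=[[0,0,0],[0,0,0],[0,0,0],[0,0,0],[0,0,0],[0,0,0],[0,0,0],[0,0,0],[0,0,0],[0,0,0],[0,0,0],[0,0,0],[0,0,0],[0,0,0],[0,0,0],[0,0,0]], grip=[1,1,1,1,1,1,1,1,-1,-1,-1,-1,-1,-1,-1,-1])

```text
clock: 6.4
tool_pos: [0.5652, 0.3027, 0.1827]
eef_rot: [0.663, 0.749, 0.0, -0.0]
contact_force: [0.1, 0.1, -0.8]
opening: 0.173
finger_force: 24.9
```

```bash
python3 go.py 0.601 -0.142 0.395 -2.5
```

```text
t 6.4 pos [0.5652 0.3027 0.1827] yaw 6.94 tz [-0.e+00  1.e-04 -1.e+00] F [ 0.06  0.14 -0.79] open 0.173 ff 24.9
rot err (deg, tool) [-0.   -0.    9.44]
shift after turn [-0.4428  0.0551 -0.2123]
```

Gripped: the opening is about 15–16 mm, matching the bar, with no side load. Lifting straight up.

>>> play_rows(translation=[[0,0,-0.004],[0,0,-0.01],[0,0,-0.02],[0,0,-0.025],[0,0,-0.025],[0,0,-0.03],[0,0,-0.03],[0,0,-0.03],[0,0,-0.03],[0,0,-0.01],[0,0,0],[0,0,0]], delta_rot=[[0,0,0],[0,0,0],[0,0,0],[0,0,0],[0,0,0],[0,0,0],[0,0,0],[0,0,0],[0,0,0],[0,0,0],[0,0,0],[0,0,0]], grip=[-1,-1,-1,-1,-1,-1,-1,-1,-1,-1,-1,-1])

```text
clock: 7.9
tool_pos: [0.5646, 0.3024, 0.3953]
eef_rot: [0.663, 0.749, -0.001, -0.0]
contact_force: [-0.1, -0.3, -2.1]
opening: 0.179
finger_force: 24.9
```

```bash
python3 go.py 0.601 -0.142 0.395 -2.5
```

```text
t 7.9 pos [0.5646 0.3024 0.3953] yaw 6.94 tz [-0.0025 -0.0014 -1.    ] F [-0.13 -0.31 -2.11] open 0.179 ff 24.9
rot err (deg, tool) [-0.14  0.07  9.44]
shift after turn [-4.424e-01  5.580e-02  3.000e-04]
```

>>> play_rows(translation=[[0,0,0],[0,0,0],[-0.0277,0.0035,0],[-0.0277,0.0035,0],[-0.0277,0.0035,0],[-0.0277,0.0035,0],[-0.0277,0.0035,0],[-0.0277,0.0035,0],[-0.0277,0.0035,0],[-0.0277,0.0035,0],[-0.0277,0.0035,0],[-0.0277,0.0035,0],[-0.0277,0.0035,0],[-0.0277,0.0035,0],[-0.0277,0.0035,0],[-0.0277,0.0035,0],[-0.0277,0.0035,0],[-0.0277,0.0035,0],[0,0,0],[0,0,0]], delta_rot=[[0,0,4.7],[0,0,4.7],[0,0,0],[0,0,0],[0,0,0],[0,0,0],[0,0,0],[0,0,0],[0,0,0],[0,0,0],[0,0,0],[0,0,0],[0,0,0],[0,0,0],[0,0,0],[0,0,0],[0,0,0],[0,0,0],[0,0,0],[0,0,0]], grip=[-1,-1,-1,-1,-1,-1,-1,-1,-1,-1,-1,-1,-1,-1,-1,-1,-1,-1,-1,-1])

```text
clock: 10.4
tool_pos: [0.602, -0.1413, 0.3957]
eef_rot: [0.722, 0.692, -0.0, -0.001]
contact_force: [0.4, 0.3, -1.5]
opening: 0.18
finger_force: 24.9
```

```bash
python3 go.py 0.601 -0.142 0.34 -2.5
python3 - <<'E'
from fit import *
ims={n:r.snapshot(n) for n in("scene","top")}
s=r.get_state();p=s["tool_pos"]
for n in ims:
    im=ims[n].copy(); x,y={"scene":(206,142),"top":(295,172)}[n]
    c=cv2.resize(im[max(0,y-60):y+60,x-80:x+80],(640,480),interpolation=cv2.INTER_CUBIC); cv2.imwrite(f"pics/h_{n}.png",c)
for n in ims:
    L=r.silhouettes(n,"cage"); 
    for d in L:
        c=np.argwhere(d["pixels"]).mean(0)[::-1]; print(n,c.round(1),proj(n,[p-[0,0,.12]]).round(1),d["pixels"].sum(),round(d["confidence"],2))
a,b=[cv2.imread(f"pics/h_{n}.png") for n in ims]
cv2.imwrite("pics/h.png",np.vstack([cv2.resize(q,(400,300)) for q in(a,b)]))
E
```

```text
t 10.4 pos [ 0.602  -0.1413  0.3957] yaw -2.41 tz [-0.0017  0.0016 -1.    ] F [ 0.43  0.34 -1.46] open 0.18 ff 24.9
rot err (deg, tool) [-0.1  -0.09  0.09]
shift after turn [-0.0008 -0.0009  0.0557]
scene [329.4 255.4] [[200.5 131. ]] 422 0.79
scene [257.6 349.1] [[200.5 131. ]] 1127 0.55
top [293.2 160.5] [[305.  158.6]] 319 0.84
top [130.3 159.8] [[305.  158.6]] 728 0.83
top [222.6 227.4] [[305.  158.6]] 355 0.8
top [175.4 251. ] [[305.  158.6]] 424 0.58
```

View pics/h.png

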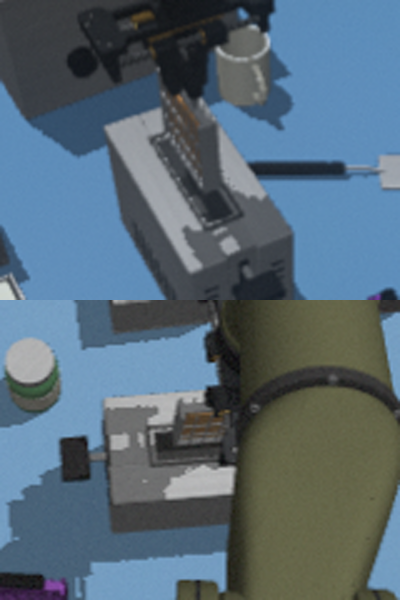

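Both crops show the cage upright in the gripper, directly over the slot and parallel to it. Lowering in short steps and watching the force.

>>> play_rows(translation=[[-0.001,-0.001,0.01],[0,0,0.01],[0,0,0.007],[0,0,0.006],[0,0,0.006],[0,0,0.006],[0,0,0]], delta_rot=[[0,0,0],[0,0,0],[0,0,0],[0,0,0],[0,0,0],[0,0,0],[0,0,0]], grip=[-1,-1,-1,-1,-1,-1,-1])

```text
clock: 11.48
tool_pos: [0.6009, -0.1434, 0.3512]
eef_rot: [0.722, 0.692, -0.0, -0.0]
contact_force: [0.4, 0.2, -1.6]
opening: 0.181
finger_force: 24.9
```

```bash
python3 go.py 0.601 -0.142 0.292 -2.5
```

```text
t 11.47 pos [ 0.6009 -0.1434  0.3512] yaw -2.46 tz [-1.e-03  3.e-04 -1.e+00] F [ 0.37  0.2  -1.61] open 0.181 ff 24.9
rot err (deg, tool) [-0.06 -0.01  0.04]
shift after turn [0.0014 0.0001 0.0592]
```

Inside the slot with no contact. Continuing to 8 mm above the expected rest height.

>>> play_rows(translation=[[0.001,0,0.01],[0,0,0.01],[0,0,0.01],[0,0,0.008],[0,0,0.008],[0,0,0.005],[0,0,0]], delta_rot=[[0,0,0],[0,0,0],[0,0,0],[0,0,0],[0,0,0],[0,0,0],[0,0,0]], grip=[-1,-1,-1,-1,-1,-1,-1])

```text
clock: 12.35
tool_pos: [0.601, -0.1424, 0.3003]
eef_rot: [0.722, 0.692, -0.0, -0.0]
contact_force: [-0.4, 0.5, -1.4]
opening: 0.171
finger_force: 24.9
```

>>> play_rows(translation=[[0,0,0.003],[0,0,0.002],[0,0,0]], delta_rot=[[0,0,0],[0,0,0],[0,0,0]], grip=[-1,-1,-1])

```text
clock: 12.72
tool_pos: [0.6011, -0.1424, 0.2956]
eef_rot: [0.722, 0.692, -0.0, -0.0]
contact_force: [0.4, 0.4, -0.8]
opening: 0.182
finger_force: 24.9
```

>>> play_rows(translation=[[0,0,0.0015],[0,0,0.001],[0,0,0]], delta_rot=[[0,0,0],[0,0,0],[0,0,0]], grip=[-1,-1,-1])

```text
clock: 13.1
tool_pos: [0.6011, -0.1424, 0.2931]
eef_rot: [0.722, 0.692, -0.0, -0.0]
contact_force: [-0.2, 0.2, -2.3]
opening: 0.178
finger_force: 24.9
```

>>> play_rows(translation=[[0,0,0.0015],[0,0,0.001],[0,0,0]], delta_rot=[[0,0,0],[0,0,0],[0,0,0]], grip=[-1,-1,-1])

```text
clock: 13.48
tool_pos: [0.6016, -0.1424, 0.2916]
eef_rot: [0.722, 0.692, 0.001, 0.001]
contact_force: [0.1, 0.8, 5.3]
opening: 0.177
finger_force: 24.9
```

>>> play_rows(translation=[[0,0,0.001],[0,0,0],[0,0,0]], delta_rot=[[0,0,0],[0,0,0],[0,0,0]], grip=[-1,-1,-1])

```text
clock: 13.85
tool_pos: [0.6017, -0.1424, 0.2909]
eef_rot: [0.722, 0.692, 0.001, 0.001]
contact_force: [-1.3, 0.2, 6.9]
opening: 0.175
finger_force: 24.9
```

It rests on the rack at the expected height: the force went from -2 N to +7 N. Easing back a little, letting go and rising.

>>> play_rows(translation=[[0,0,-0.001],[0,0,0],[0,0,0],[0,0,0],[0,0,0],[0,0,0],[0,0,0],[0,0,-0.01],[0,0,-0.02],[0,0,-0.03],[0,0,-0.03],[0,0,0]], delta_rot=[[0,0,0],[0,0,0],[0,0,0],[0,0,0],[0,0,0],[0,0,0],[0,0,0],[0,0,0],[0,0,0],[0,0,0],[0,0,0],[0,0,0]], grip=[-1,-1,0.2,0.2,0.2,0.2,0.2,0.2,0.2,0.2,0.2,0.2])

```text
clock: 15.35
tool_pos: [0.6023, -0.1429, 0.3838]
eef_rot: [0.722, 0.692, 0.002, 0.003]
contact_force: [-0.2, 0.8, -1.4]
opening: 0.602
finger_force: 0.0
```

```bash
python3 go.py 0.6088 0.034 0.26 -2.5
```

```text
t 15.35 pos [ 0.6023 -0.1429  0.3838] yaw -2.48 tz [ 0.0062 -0.0012 -1.    ] F [-0.23  0.83 -1.41] open 0.602 ff 0.0
rot err (deg, tool) [0.36 0.05 0.02]
shift after turn [ 0.177  -0.0012  0.1238]
```

>>> play_rows(translation=[[0.02,0,0],[0.03,0,0],[0.03,0,0],[0.03,0,0],[0.03,0,0],[0.025,0,0],[0.012,-0.0012,0],[0,0,0.02],[0,0,0.03],[0,0,0.03],[0,0,0.025],[0,0,0.015],[0,0,0]], delta_rot=[[0.36,0,0],[0,0,0],[0,0,0],[0,0,0],[0,0,0],[0,0,0],[0,0,0],[0,0,0],[0,0,0],[0,0,0],[0,0,0],[0,0,0],[0,0,0]], grip=[-1,-1,-1,-1,-1,-1,-1,-1,-1,-1,-1,-1,-1])

```text
clock: 16.98
tool_pos: [0.6061, 0.0345, 0.2597]
eef_rot: [0.722, 0.692, -0.003, -0.003]
contact_force: [0.3, 0.0, 0.1]
opening: 0.006
finger_force: 0.0
```

```bash
python3 go.py 0.6088 0.034 0.234 -2.5
python3 - <<'E'
from h import *
a=[]
for n in("scene","top"):
    im=r.snapshot(n); x,y={"scene":(206,152),"top":(285,172)}[n]
    a.append(cv2.resize(im[y-60:y+60,x-80:x+80],(400,300),interpolation=cv2.INTER_CUBIC))
cv2.imwrite("pics/k.png",np.vstack(a))
E
```

```text
t 16.98 pos [0.6061 0.0345 0.2597] yaw -2.47 tz [-0.0089  0.     -1.    ] F [0.29 0.   0.07] open 0.006 ff 0.0
rot err (deg, tool) [-0.51  0.02  0.03]
shift after turn [-0.0004  0.0027  0.0257]
```

View pics/k.png

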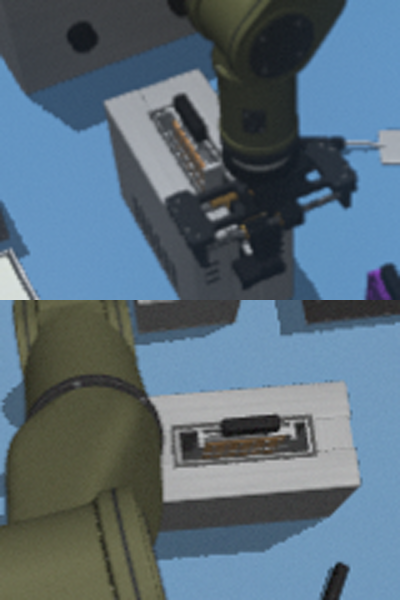

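The cage stands upright in the slot, with the bar at about (185,115) in the scene crop and (250,425) in the top crop. The closed fingers are over the knob. Correcting the small offset, then touching down.

>>> play_rows(translation=[[0,0.0027,0.008],[0,0,0.008],[0,0,0.006],[0,0,0.002],[0,0,0]], delta_rot=[[-0.5,0,0],[0,0,0],[0,0,0],[0,0,0],[0,0,0]], grip=[-1,-1,-1,-1,-1])

```text
clock: 17.7
tool_pos: [0.6094, 0.0344, 0.2366]
eef_rot: [0.722, 0.692, 0.001, 0.001]
contact_force: [0.4, -0.3, -0.4]
opening: 0.007
finger_force: 0.0
```

>>> play_rows(translation=[[0,0,0.002],[0,0,0.001],[0,0,0]], delta_rot=[[0,0,0],[0,0,0],[0,0,0]], grip=[-1,-1,-1])

```text
clock: 18.08
tool_pos: [0.6097, 0.0344, 0.2344]
eef_rot: [0.722, 0.692, 0.001, 0.001]
contact_force: [-1.0, 0.0, 5.7]
opening: 0.008
finger_force: 2.6
```

>>> play_rows(translation=[[0,0,0.002],[0,0,0.001],[0,0,0]], delta_rot=[[0,0,0],[0,0,0],[0,0,0]], grip=[-1,-1,-1])

```text
clock: 18.45
tool_pos: [0.6096, 0.0344, 0.232]
eef_rot: [0.722, 0.692, 0.001, 0.001]
contact_force: [-2.2, 0.1, 9.3]
opening: 0.004
finger_force: 4.4
```

Contact at TCP z ≈ 0.2345. Pressing on toward the second notch.

>>> play_rows(translation=[[0,0,0.004],[0,0,0.004],[0,0,0.004],[0,0,0.004],[0,0,0.004],[0,0,0.003],[0,0,0]], delta_rot=[[0,0,0],[0,0,0],[0,0,0],[0,0,0],[0,0,0],[0,0,0],[0,0,0]], grip=[-1,-1,-1,-1,-1,-1,-1])

```text
clock: 19.32
tool_pos: [0.6097, 0.0344, 0.2077]
eef_rot: [0.722, 0.692, 0.001, 0.001]
contact_force: [-0.6, -0.8, 3.1]
opening: 0.003
finger_force: 1.7
```

>>> play_rows(translation=[[0,0,0.002],[0,0,0]], delta_rot=[[0,0,0],[0,0,0]], grip=[-1,-1])

```text
clock: 19.58
tool_pos: [0.6097, 0.0344, 0.2058]
eef_rot: [0.722, 0.692, 0.001, 0.001]
contact_force: [-1.4, -0.6, 5.9]
opening: 0.004
finger_force: 2.7
```

>>> play_rows(translation=[[0,0,0.001],[0,0,0]], delta_rot=[[0,0,0],[0,0,0]], grip=[-1,-1])

```text
clock: 19.82
tool_pos: [0.6097, 0.0344, 0.205]
eef_rot: [0.722, 0.692, 0.001, 0.001]
contact_force: [-1.1, 0.0, 6.4]
opening: 0.004
finger_force: 3.3
```

>>> play_rows(translation=[[0,0,0.001],[0,0,0]], delta_rot=[[0,0,0],[0,0,0]], grip=[-1,-1])

```text
clock: 20.08
tool_pos: [0.6097, 0.0344, 0.2043]
eef_rot: [0.722, 0.692, 0.001, 0.001]
contact_force: [-1.9, 0.2, 7.8]
opening: 0.005
finger_force: 4.0
```

>>> play_rows(translation=[[0,0,0.001],[0,0,0]], delta_rot=[[0,0,0],[0,0,0]], grip=[-1,-1])

```text
clock: 20.32
tool_pos: [0.6097, 0.0344, 0.2035]
eef_rot: [0.722, 0.692, 0.001, 0.001]
contact_force: [-1.8, 0.1, 9.5]
opening: 0.006
finger_force: 4.7
```

>>> play_rows(translation=[[0,0,0.001],[0,0,0]], delta_rot=[[0,0,0],[0,0,0]], grip=[-1,-1])

```text
clock: 20.58
tool_pos: [0.6097, 0.0344, 0.2026]
eef_rot: [0.722, 0.692, 0.001, 0.001]
contact_force: [-2.4, 0.0, 11.2]
opening: 0.007
finger_force: 5.3
```

The second notch reads at TCP z ≈ 0.2043 (force dip, then rise), so the third should be at about 0.1893.

>>> play_rows(translation=[[0,0,0.003],[0,0,0.003],[0,0,0.003],[0,0,0.001],[0,0,0]], delta_rot=[[0,0,0],[0,0,0],[0,0,0],[0,0,0],[0,0,0]], grip=[-1,-1,-1,-1,-1])

```text
clock: 21.2
tool_pos: [0.6097, 0.0344, 0.1918]
eef_rot: [0.722, 0.692, 0.001, 0.001]
contact_force: [-0.9, -0.4, 5.3]
opening: -0.0
finger_force: 2.6
```

>>> play_rows(translation=[[0,0,0.001],[0,0,0]], delta_rot=[[0,0,0],[0,0,0]], grip=[-1,-1])

```text
clock: 21.45
tool_pos: [0.6097, 0.0344, 0.191]
eef_rot: [0.722, 0.692, 0.001, 0.001]
contact_force: [-0.1, -0.6, 5.1]
opening: 0.001
finger_force: 3.1
```

>>> play_rows(translation=[[0,0,0.001],[0,0,0]], delta_rot=[[0,0,0],[0,0,0]], grip=[-1,-1])

```text
clock: 21.7
tool_pos: [0.6097, 0.0344, 0.1901]
eef_rot: [0.722, 0.692, 0.001, 0.001]
contact_force: [-1.4, -0.0, 7.1]
opening: 0.01
finger_force: 3.8
```

>>> play_rows(translation=[[0,0,0.001],[0,0,0],[0,0,0],[0,0,0]], delta_rot=[[0,0,0],[0,0,0],[0,0,0],[0,0,0]], grip=[-1,-1,-1,-1])

```text
clock: 22.2
tool_pos: [0.6097, 0.0344, 0.1894]
eef_rot: [0.722, 0.692, 0.001, 0.001]
contact_force: [-1.8, -0.1, 10.1]
opening: 0.004
finger_force: 4.5
```

```bash
python3 go.py 0.6088 0.034 0.189 -2.5
python3 - <<'E'
from h import *
a=[]
for n in("scene","top"):
    im=r.snapshot(n); x,y={"scene":(206,162),"top":(285,172)}[n]
    a.append(cv2.resize(im[y-60:y+60,x-80:x+80],(400,300),interpolation=cv2.INTER_CUBIC))
cv2.imwrite("pics/e.png",np.vstack(a))
E
```

```text
t 22.2 pos [0.6097 0.0344 0.1894] yaw -2.47 tz [ 2.9e-03  1.0e-04 -1.0e+00] F [-1.84 -0.1  10.05] open 0.004 ff 4.5
rot err (deg, tool) [ 0.17 -0.01  0.03]
shift after turn [-0.0004 -0.0009  0.0004]
```

View pics/e.png

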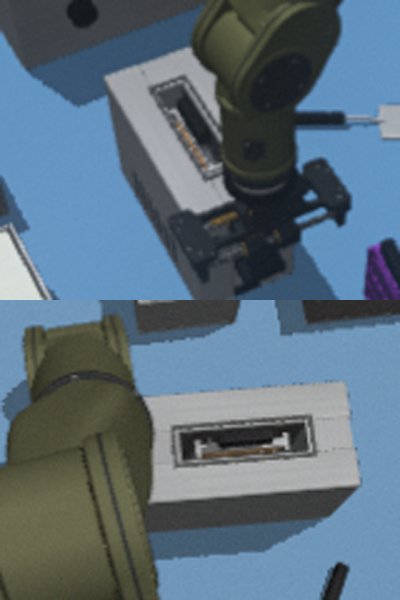

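The cage has gone down with the rack and is still upright. The lever is at the third notch: 45 mm of travel, with the force rising through about 9–10 N. Handing in.

```bash
python3 -c "
from plant import r
print(r.finish_job())"
```

```text
the job is handed in; nothing more can be done
None
```

The cage is upright in the toaster's slot, released on the rack, and the lever is held at the third notch (about 45 mm down, 10 N); I handed the job in at about 22 s.

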